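# Free the blocked scoop rack and stow the scoop the right way round

## Robot

A 6-joint arm with a two-finger parallel gripper is mounted at the origin on the work surface. World frame = base frame: x ahead of the robot, y to its left, z up, the work surface at z = 0. Lengths are in m, angles in rad, forces in N, time in s.
With the tool pointing down it reaches from about 0.375 to 0.9 m from the base axis. Payload 3.1 kg.
Tool frame: the origin (TCP) lies at the very end of the fingers, on their centre line; the grasp point (between the pads) lies 19 mm behind it; z points along the fingers, y is the line along which they close (so a half turn about z gives the same grasp; the last joint's range is limited). The gripper opens to 85 mm and grips with 20 to 120 N. Pads are 22 mm wide; open, the fingers measure 114 mm over their backs; the gripper's body (76 mm by 85 mm) begins 54 mm behind the grasp point. The pads swing forward as they close: fully open they stand 13 mm farther back than shut.
Start: joints at [-1.391, 0.527, 1.433, -0, 1.181, -0.178], TCP at [0.219, -0.585, 0.231] pointing down, gripper open.
Joint ranges: [-3.08, 3.08], [-0.75, 2.2], [0.22, 2.44], [-1.43, 4.57], [0, 2.65], [-2.85, 2.85]. Speed limits (rad/s): [2.79, 2.79, 3.14, 3.14, 3.14, 3.14].

## Interface

Orientations are given as a unit quaternion [x, y, z, w].
In Python, from station import manip, vision gives the robot as it stands.
- The arm moves only by the tool drive_tool, never from a script. Its argument "deltas" is a list that holds one entry, the list of rows, each a list of 4 numbers: the shift along the tool's x, y, z in mm, then the turn about the tool's z in rad. A call has 1 to 5 rows; each row is the pose to reach, as a shift and turn from the pose commanded when the call began, along the tool's axes at that moment; what a row does not reach only later rows make up. A row lasts 1/12 s, in which the tool goes at most 41.7 mm and 7.16 degrees, less where a joint would pass 70% of its speed; a pose out of reach is approached as far as the arm can. A call with a gripper value outside its range is refused whole. "jaw" is the finger opening in mm, from 0 to 85.4, set as the call begins (left out, the last holds). The fingers move at their own pace and stop on an object; "force" is the grip in N (left out, the last holds). Time passes only in rows, so rows that repeat a pose let the fingers close. It gives the time, the measured TCP pose, the force, the opening and the grip force at its end, in the units of the state.
- manip.sense(): the state, without advancing time (a new reading comes with each control period).
- vision.snapshot(name): name is "scene" or "top" or "wrist"; returns the picture (400x640x3 uint8, red, green, blue); there is no depth.
- vision.camera_model(name): a dict with "camera_matrix" (3x3 intrinsics, pixels), "rvec" (rotation vector, rad) and "tvec" (3), from world to camera coordinates, as OpenCV has them. Camera axes: x right, y down, z forward; pixel columns grow to the right and rows downward; lengths in m; the calibration is good to about 2 mm. The wrist camera is an equidistant fisheye: a pixel r from the principal point sees the ray r / f radians off the axis. A picture is of the moment at which its call begins: read the wrist's pose just before it. camera_model takes no time and is no camera call; for the wrist camera it gives the pose at the moment of the call.
- manip.sign_off(): hands the job in; it is judged then, once.
The state is a dict: "t": time; "q": joint angles; "qd": joint speeds; "tau": joint torques, N m; "tcp_pos": TCP position; "tool_rot": TCP orientation; "force": force on the tool from outside, world axes, zero at the start; "ft_torque": the same for the moment, N m; "finger_gap": opening from 0.0 (shut) to 1.0 (fully open); "gripper_force": force on a finger pad.
Only numpy, scipy, OpenCV 4.12 (cv2) and the standard library are available. Lean on these libraries where they do the work, as an engineer would, in place of code of your own. Each camera call takes 0.05 s, during which the arm holds its last target. There are 200 camera calls.

## Task

The big measuring scoop has been shoved handle-first into the open bay of the two-bay scoop rack, so that its cup stands in front and blocks the sliding shutter. Take the scoop out and stand it on the black rubber mat, let go of it, and slide the shutter fully across to its end stop so that it closes that bay. Then put the scoop upright into the bay that the shutter has uncovered, cup first and wholly under the clear roof, with the handle sticking out of the front, and leave the utensils on the tray alone.

Things in the scene. Friction and masses are not known exactly. Their poses are not given: they have to be found in the camera images.
- scoop: Big steel measuring scoop, loose, about 150 g: round open cup 60 mm across the rim (56 at the foot), 50 mm high, wall 3 mm; flat black handle 18 mm wide, 10 mm thick, from x = 27 to 140 mm with its mid-thickness at z = 41 mm. Origin: centre of the cup's underside; z up, x along the handle. Stands by itself on its cup. At the start its handle is in the open bay, its cup in front of the rack.
- handle_end (a point): The free end of the big scoop's handle, at (140, 0, 41) mm in the scoop's frame.
- rack: Fixed rack, 130 mm deep (x), 196 wide (y), 70 high; two bays side by side, each 92 mm wide, 126 deep, 66 high inside, open in front, the table top as floor. Sides and divider 4 mm steel, back and 4 mm roof clear plastic. Origin: centre of its underside; its front (the mouths) is the face at x = -65 mm and looks roughly to the robot; z up.
- shut_bay (a point): Centre of the mouth of the bay that the shutter covers at the start (rack y = +48 mm), at table height in the plane of the rack's front. Axes as the rack: x leads into the bay.
- open_bay (a point): Centre of the mouth of the bay that is open at the start and holds the scoop's handle (rack y = -48 mm), at table height in the plane of the rack's front. Axes as the rack.
- shutter (a joint): Travel of the sliding shutter in m: 0 fully over the shut bay, 0.096 at the end stop, fully over the other bay; it slides along the rack's -y and takes about 2 N.
- shutter_knob (a point): Middle of the shutter's grip: upright black bar 16 x 16 mm, 45 mm tall, on the middle of the shutter's top edge (71 to 116 mm above the table; this point at 93.5). The shutter is an aluminium plate 92 mm wide, 6 thick, 71 high, just in front of the rack (its middle at rack x = -70 mm). Axes as the rack.
- mat: Black perforated rubber mat, 170 x 170 mm, 5 mm thick, fixed flat on the table. Origin: centre of its underside.
- tray: Shallow aluminium tray, fixed, 190 x 200 mm, rim 14 mm high, floor 3 mm thick, with the other utensils. Origin: centre of its underside.
- small_scoop: Bystander on the tray: small steel scoop of the same shape, cup 40 mm across and 32 mm high, handle 85 mm. Origin: centre of the cup's underside, x along the handle.
- shaker: Bystander on the tray: closed steel shaker can, 54 mm across, 95 mm high. Origin: centre of its underside.
- beaker: Bystander on the tray: open steel beaker, 66 mm across, 75 mm high. Origin: centre of its underside.
Not all that is in view belongs to the job. Of the things like the rack, leave any that is green; of the rest the larger one is meant.

How it is judged:
On the way, in this order (a step that is already met when the one before it is completed fails the run):
1. the big scoop stands upright on the mat, let go (x of scoop in the frame of mat between -0.085 and 0.085 m and y of scoop in the frame of mat between -0.085 and 0.085 m and z of scoop in the frame of mat between 0.002 and 0.01 m and contact force between the fingers and scoop below 0.1 N and linear speed of scoop below 0.02 m/s and angle between scoop's own z axis and vertical below 0.1 rad), for 0.2 s.
2. the shutter is at its end stop, over the bay that was open (value of joint shutter above 0.09 m), for 0.2 s.
At the end, for the whole second after the job is handed in: Shutter within 6 mm of its end stop (0.096 m). Big scoop upright on the table (0.1 rad) in the bay the shutter first covered, cup centre at least 29 mm behind the mouth (wholly under the roof), handle end at least 15 mm out in front of it, released, at rest (value of joint shutter above 0.09 m and x of scoop in the frame of shut_bay above 0.029 m and y of scoop in the frame of shut_bay between -0.046 and 0.046 m and height (world z) of scoop below 0.006 m and x of handle_end in the frame of shut_bay below -0.015 m and contact force between the fingers and scoop below 0.1 N and linear speed of scoop below 0.02 m/s and angle between scoop's own z axis and vertical below 0.1 rad); the robot touches nothing.
It fails at once if a utensil on the tray is moved by more than 25 mm or tipped (distance of any of small_scoop, shaker, beaker from where it was at the start of the episode above 0.025 m or angle between any of small_scoop, shaker, beaker's own z axis and vertical above 0.4 rad).
It also fails if it takes over 72 s, if anything falls off the work surface, if the arm or the gripper's body presses on something with over 40 N, if the wrist force passes 120 N, or if a joint passes its speed limit or range.

## Working session

There is one attempt and no reset: what is moved stays moved. The work goes in short steps, Python scripts to look and compute and a tool call to move; the robot and the scene stay as the last step left them, time stands still between calls to the robot, and variables do not carry over. Pictures are saved under pics/ and viewed, at most 11 in all, crops included, and the job is handed in when it is done.

Besides the shell and the picture viewer there is one more tool, called by a JSON object that holds its "api" and its "payload". drive_tool: Moves the arm, as the interface text tells. Its arguments: {"type":"object","properties":{"deltas":{"type":"array"},"jaw":{"type":"number"},"force":{"type":"number"}},"required":["deltas"]}

```bash
mkdir -p pics; ls; python3 - <<'E'
from station import manip, vision
import cv2
print(manip.sense())
for n in ("scene","top"):
    im=vision.snapshot(n); cv2.imwrite(f"pics/{n}0.png",im[:,:,::-1]); m=vision.camera_model(n); print(n,m)
E
```

```text
pics
{'t': 0.0, 'q': array([-1.39051604e+00,  5.28443908e-01,  1.43392221e+00, -8.13707531e-06,
        1.18138293e+00, -1.78480842e-01]), 'qd': array([ 0.00071639,  0.0016555 ,  0.00058036,  0.00040591, -0.00013711,
       -0.00082373]), 'tau': array([-6.64046675e-04, -4.42351663e+01, -1.78026170e+01, -1.87496339e-04,
        8.56473343e-03,  1.68179177e-07]), 'tcp_pos': array([ 0.21935179, -0.58447287,  0.23034096]), 'tool_rot': array([ 9.83953553e-01,  1.78421531e-01, -4.73234397e-06, -1.07819599e-03]), 'force': array([ 0.06861941, -0.35404794,  0.39559624]), 'ft_torque': array([-0.01624137, -0.01855176, -0.00185843]), 'gripper_force': 0.0, 'finger_gap': 1.0006338657985427}
scene {'camera_matrix': array([[400.59065402,   0.        , 323.29861199],
       [  0.        , 400.59065402, 195.17636519],
       [  0.        ,   0.        ,   1.        ]]), 'rvec': array([ 1.82722291,  1.77913386, -0.68866488]), 'tvec': array([ 0.00419853, -0.28610449,  1.37316448])}
top {'camera_matrix': array([[504.78010086,   0.        , 325.75646623],
       [  0.        , 504.78010086, 200.58483416],
       [  0.        ,   0.        ,   1.        ]]), 'rvec': array([ 2.12010102, -2.14353525,  0.16383655]), 'tvec': array([2.24039002e-04, 4.75919376e-01, 1.34634026e+00])}
```

View pics/top0.png

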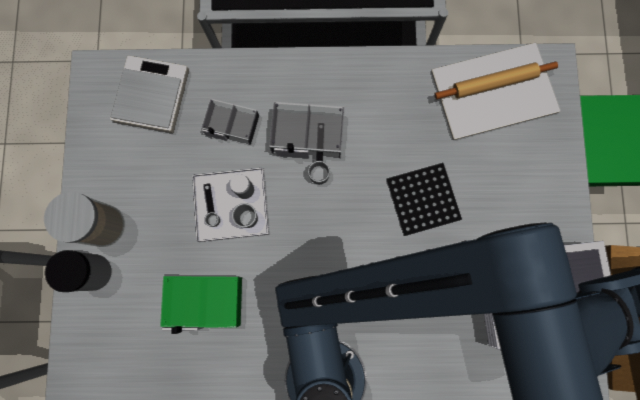

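View pics/scene0.png

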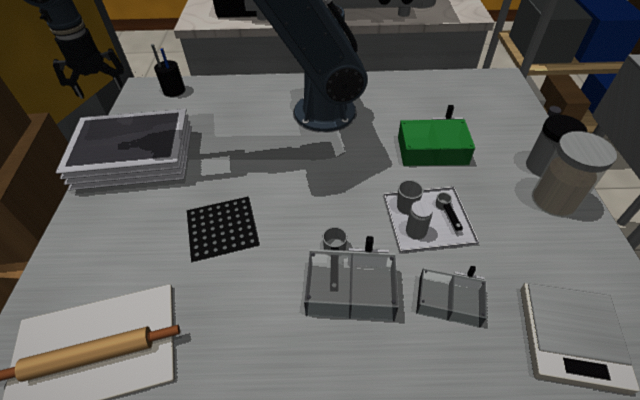

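The top view shows the wanted rack at about (305,130). Its shutter knob is at (290,148), the scoop cup at (318,173), the mat at (424,198) and the tray at (231,205). The green rack and the small rack at (230,122) are decoys. I'll zoom in next.

```bash
cat > h.py <<'E'
import numpy as np, cv2
from station import manip, vision
def ray(n,uv,m=None):
    m=m or vision.camera_model(n); R,_=cv2.Rodrigues(m['rvec']); K=m['camera_matrix']
    d=np.c_[cv2.undistortPoints(np.float64(uv).reshape(-1,1,2),K,None).reshape(-1,2),np.ones(len(uv))]
    return -R.T@m['tvec'], d@R
def onplane(n,uv,z):
    z=np.asarray(z,float)
    c,d=ray(n,uv); return c+d*((z-c[2])/d[:,2])[:,None]
def proj(n,P):
    m=vision.camera_model(n); return cv2.projectPoints(np.float64(P).reshape(-1,1,3),m['rvec'],m['tvec'],m['camera_matrix'],None)[0].reshape(-1,2)
E
python3 - <<'E'
from h import *
a=cv2.imread("pics/top0.png")[95:190,258:358]; b=cv2.imread("pics/scene0.png")[220:325,295:410]
a=cv2.resize(a,None,fx=4,fy=4,interpolation=cv2.INTER_CUBIC); b=cv2.resize(b,None,fx=3.4,fy=3.4,interpolation=cv2.INTER_CUBIC)
h=max(len(a),len(b)); o=np.zeros((h,a.shape[1]+b.shape[1],3),np.uint8); o[:len(a),:a.shape[1]]=a; o[:len(b),a.shape[1]:]=b
cv2.imwrite("pics/crop0.png",o); print(o.shape)
g=cv2.imread("pics/top0.png")
m=(g.max(2)<60).astype(np.uint8); m=cv2.morphologyEx(m,cv2.MORPH_CLOSE,np.ones((7,7))); 
n,l,s,c=cv2.connectedComponentsWithStats(m)
for i in range(1,n):
    if s[i][4]>20 and s[i][1]<240: print(s[i],c[i])
i=l[200,424]; r=cv2.minAreaRect(np.argwhere(l==i)[:,::-1].astype(np.float32)); bp=cv2.boxPoints(r); print(onplane("top",bp,.005*np.ones(4)).round(3), onplane("top",[r[0]],[.005]))
E
```

```text
(380, 791, 3)
[ 212    0  222   11 1975] [315.92151899   4.00050633]
[ 199   16  247   32 5918] [321.78877999  31.7472119 ]
[141  62  28  13 239] [154.48953975  67.67364017]
[454  85   4  13  30] [455.63333333  91.        ]
[248 112  11  32 115] [253.1826087  127.64347826]
[204 124  26  16 152] [214.63815789 132.86184211]
[310 124  21  48 290] [319.71034483 149.74482759]
[270 142  38  16 249] [288.34538153 151.59437751]
[ 387  163   75   73 3545] [423.43385049 198.92834979]
[311 180  16   4  27] [318.2962963  181.88888889]
[237 183  17  15  95] [246.91578947 192.38947368]
[589 182  51   5 180] [614.13888889 183.98888889]
[204 184  10  39 202] [208.72772277 200.47029703]
[ 76 199  47  46 621] [104.69082126 221.68438003]
[234 205  20  20 144] [241.25       212.10416667]
[  275   223   365   177 26026] [454.63106125 309.59632675]
[[ 0.542 -0.175  0.005]
 [ 0.593 -0.339  0.005]
 [ 0.426 -0.382  0.005]
 [ 0.377 -0.221  0.005]] [[ 0.48350566 -0.27905681  0.005     ]]
```

View pics/crop0.png

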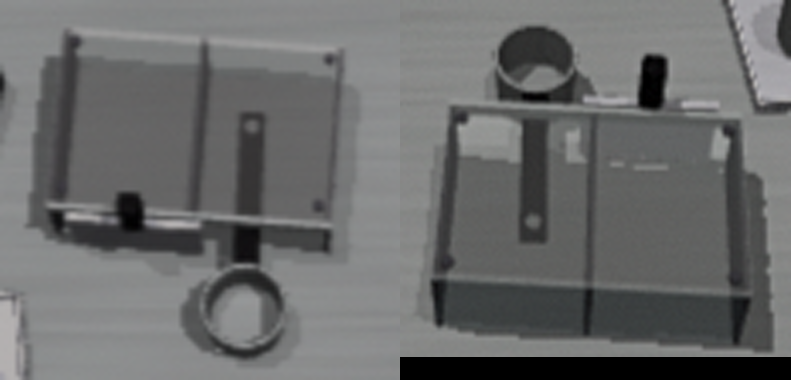

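```bash
python3 - <<'E'
from h import *
T=lambda p:np.array(p)/4+[258-.375,95-.375]
S=lambda p:(np.array(p)-[400,0])/3.4+[295-.35,220-.35]
t=onplane("top",T([[66,30],[341,50],[332,228],[48,204]]),[.07]*4)
s=onplane("scene",S([[750,296],[435,278],[450,106],[741,122]]),[.07]*4)
print(t[:,:2].round(4),s[:,:2].round(4))
M=np.array([[65,98],[65,-98],[-65,-98],[-65,98]])/1000
for w in (t,s,(t+s)/2):
    w=w[:,:2]; c=w.mean(0); d=(w-c); a=np.arctan2((M[:,0]*d[:,1]-M[:,1]*d[:,0]).sum(),(M*d).sum())
    R=np.array([[np.cos(a),-np.sin(a)],[np.sin(a),np.cos(a)]]); print("rack",c.round(4),a.round(4),"res",((d@R)-M).round(4).tolist())
print("cup",onplane("top",T([[243.5,309]]),[.05]),onplane("scene",S([[537,61]]),[.05]))
h=onplane("top",T([[252,113],[246,260]]),[.046]*2);print("handle",h,np.arctan2(*(h[0]-h[1])[1::-1]))
h=onplane("scene",S([[533,242],[535,105]]),[.046]*2);print("handle",h,np.arctan2(*(h[0]-h[1])[1::-1]))
print("knob",onplane("top",T([[129,196]]),[.116]),onplane("scene",S([[654,57]]),[.116]))
E
```

```text
[[ 0.7493  0.1351]
 [ 0.7321 -0.0553]
 [ 0.6055 -0.0472]
 [ 0.6249  0.1466]] [[ 0.7535  0.1339]
 [ 0.7363 -0.0566]
 [ 0.6115 -0.0477]
 [ 0.6301  0.1456]]
rack [0.6779 0.0448] -0.0898 res [[-0.0021, -0.0017], [-0.0021, 0.0032], [0.0011, -0.0001], [0.003, -0.0014]]
rack [0.6828 0.0438] -0.09 res [[-0.0027, -0.0019], [-0.0027, 0.0028], [0.0022, 0.0005], [0.0033, -0.0014]]
rack [0.6804 0.0443] -0.0899 res [[-0.0024, -0.0018], [-0.0024, 0.003], [0.0016, 0.0002], [0.0032, -0.0014]]
cup [[0.55425749 0.0140249  0.05      ]] [[0.56227462 0.01295772 0.05      ]]
handle [[0.69549912 0.00707038 0.046     ]
 [0.58981115 0.01211745 0.046     ]] -0.04771817632115566
handle [[0.70102481 0.00486587 0.046     ]
 [0.59655415 0.01022512 0.046     ]] -0.051254108381808564
knob [[0.61673988 0.08750108 0.116     ]] [[0.6083035  0.08668246 0.116     ]]
```

The crop shows the cup rim centred near crop pixel (243,308), with the handle running straight into the right-hand bay. The shutter covers the left bay, with its knob at (129,200). Now I'll start moving toward a point above the cup.

{"api": "drive_tool", "payload": {"deltas": [[[32, -26, 2, 0.08], [64, -53, 4, 0.16], [96, -80, 6, 0.24], [128, -106, 8, 0.32], [160, -132, 10, 0.41]]], "jaw": 85, "force": 60}}

```text
t: 0.52
tcp_pos: [0.3233, -0.4034, 0.2209]
tool_rot: [1.0, -0.028, -0.0, -0.0]
force: [0.8, 0.2, 0.2]
finger_gap: 0.995
gripper_force: 0.0
```

{"api": "drive_tool", "payload": {"deltas": [[[17, -35, 0, 0], [34, -70, 0, 0], [51, -105, 0, 0], [68, -140, 0, 0], [85, -175, 0, 0]]]}}

```text
t: 0.93
tcp_pos: [0.4171, -0.233, 0.2211]
tool_rot: [1.0, -0.026, -0.0, -0.0]
force: [1.0, 0.1, 0.3]
finger_gap: 0.999
gripper_force: 0.0
```

{"api": "drive_tool", "payload": {"deltas": [[[17, -35, 0, 0], [34, -70, 0, 0], [51, -105, 0, 0], [68, -140, 0, 0], [85, -175, 0, 0]]]}}

```text
t: 1.35
tcp_pos: [0.511, -0.0626, 0.2211]
tool_rot: [1.0, -0.026, -0.0, -0.0]
force: [0.5, 0.2, 0.3]
finger_gap: 0.996
gripper_force: 0.0
```

{"api": "drive_tool", "payload": {"deltas": [[[10, -26, 0, 0], [20, -53, 0, 0], [30, -80, 0, 0], [30, -80, 0, 0], [30, -80, 0, 0]]]}}

```text
t: 1.77
tcp_pos: [0.5446, 0.0151, 0.2209]
tool_rot: [1.0, -0.024, -0.0, 0.0]
force: [-1.0, -0.3, 0.7]
finger_gap: 0.996
gripper_force: 0.0
```

```bash
python3 - <<'E'
from h import *
s=manip.sense(); print(s['tcp_pos'],s['q'])
m=vision.camera_model("wrist"); im=vision.snapshot("wrist"); cv2.imwrite("pics/w1.png",im[:,:,::-1]); print(m)
R,_=cv2.Rodrigues(m['rvec']); print(-R.T@m['tvec'],R)
E
```

```text
[0.54463762 0.01509595 0.22088541] [-1.77254733e-01  4.33434244e-01  1.64541552e+00 -4.07669986e-04
  1.06351979e+00  1.44167385e+00]
{'camera_matrix': array([[309.70691629,   0.        , 321.13180118],
       [  0.        , 309.70691629, 201.59665016],
       [  0.        ,   0.        ,   1.        ]]), 'rvec': array([-2.02724192,  2.12635017,  0.29286277]), 'tvec': array([0.04002111, 0.49036284, 0.51565884])}
[0.61286936 0.01099106 0.36363689] [[-4.76367430e-02 -9.98864638e-01  4.19562663e-04]
 [-9.61560534e-01  4.59713892e-02  2.70717511e-01]
 [-2.70429436e-01  1.24926656e-02 -9.62658742e-01]]
```

View pics/w1.png

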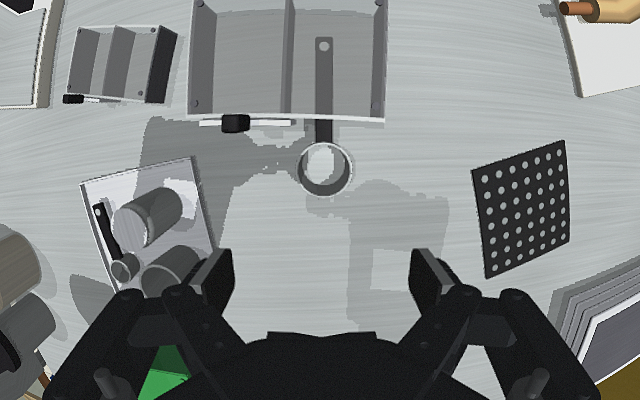

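The wrist view shows the cup rim centred at about (325,169) and the handle end at (324,38). The roof's front edge runs from (188,115) to (384,121), and the knob is at (236,123).

```bash
cat >> h.py <<'E'
def wplane(uv,z,m=None):
    m=m or vision.camera_model("wrist"); R,_=cv2.Rodrigues(m['rvec']); K=m['camera_matrix']
    d=cv2.fisheye.undistortPoints(np.float64(uv).reshape(-1,1,2),K,np.zeros(4)).reshape(-1,2)
    d=np.c_[d,np.ones(len(d))]@R; c=-R.T@m['tvec']; return c+d*((np.asarray(z,float)-c[2])/d[:,2])[:,None]
E
python3 - <<'E'
from h import *
print(wplane([[298,169],[352,169],[325,142],[325,196],[325,169]],[.05]*5).round(4))
print("handle",wplane([[324,37],[324.5,130]],[.046]*2).round(4))
w=wplane([[188,115],[384,121],[284,117]],[.07]*3);print("front",w.round(4), np.linalg.norm(w[1]-w[0]))
print("shutter edge ends",wplane([[199,122],[296,122]],[.071]*2).round(4))
print("knob",wplane([[236,115],[236,131],[222,123],[250,123]],[.116,.116,.116,.116]).round(4))
print("mat",wplane([[471,169],[564,140],[569,240],[487,278]],[.005]*4).round(4))
print("tray",wplane([[81,186],[194,158]],[.014]*2).round(4))
E
```

```text
[[ 0.5602  0.0361  0.05  ]
 [ 0.5575 -0.0194  0.05  ]
 [ 0.5866  0.0071  0.05  ]
 [ 0.5302  0.0097  0.05  ]
 [ 0.5588  0.0084  0.05  ]]
handle [[0.6957 0.0027 0.046 ]
 [0.5986 0.0069 0.046 ]]
front [[ 0.6259  0.1417  0.07  ]
 [ 0.6064 -0.0498  0.07  ]
 [ 0.6142  0.0446  0.07  ]] 0.19247425739459864
shutter edge ends [[0.6174 0.1298 0.071 ]
 [0.6087 0.0334 0.071 ]]
knob [[0.619  0.0783 0.116 ]
 [0.6059 0.0794 0.116 ]
 [0.6136 0.0909 0.116 ]
 [0.6113 0.0671 0.116 ]]
mat [[ 0.5452 -0.1778  0.005 ]
 [ 0.5871 -0.3427  0.005 ]
 [ 0.4264 -0.3869  0.005 ]
 [ 0.382  -0.2251  0.005 ]]
tray [[0.5551 0.3628 0.014 ]
 [0.5761 0.1644 0.014 ]]
```

{"api": "drive_tool", "payload": {"deltas": [[[6, 2, 35, 0], [13, 3, 70, 0], [13, 3, 105, 0], [13, 3, 140, 0], [13, 3, 150, 0]]]}}

```text
t: 2.23
tcp_pos: [0.5536, 0.009, 0.0668]
tool_rot: [1.0, -0.027, -0.005, -0.001]
force: [0.0, 0.3, 0.7]
finger_gap: 0.993
gripper_force: 0.0
```

{"api": "drive_tool", "payload": {"deltas": [[[0, 0, 20, 0], [0, 0, 40, 0], [0, 0, 55, 0], [0, 0, 58, 0], [0, 0, 58, 0]]]}}

```text
t: 2.65
tcp_pos: [0.5571, 0.0093, 0.0132]
tool_rot: [1.0, -0.026, -0.001, -0.0]
force: [-0.3, -0.3, 0.4]
finger_gap: 0.992
gripper_force: 0.0
```

{"api": "drive_tool", "payload": {"deltas": [[[0, 0, 0, 0], [0, 0, 0, 0], [0, 0, 0, 0], [0, 0, 0, 0], [0, 0, 0, 0]]], "jaw": 40, "force": 40}}

```text
t: 3.07
tcp_pos: [0.5585, 0.0098, 0.0153]
tool_rot: [1.0, -0.026, 0.001, 0.0]
force: [-0.8, -0.8, 5.9]
finger_gap: 0.692
gripper_force: 42.4
```

{"api": "drive_tool", "payload": {"deltas": [[[0, 0, -5, 0], [-20, 0, -6, 0], [-40, 0, -6, 0], [-60, 0, -6, 0], [-80, 0, -6, 0]]]}}

```text
t: 3.48
tcp_pos: [0.4772, 0.0143, 0.0201]
tool_rot: [1.0, -0.025, 0.001, 0.0]
force: [-1.0, -1.1, -2.1]
finger_gap: 0.69
gripper_force: 43.1
```

{"api": "drive_tool", "payload": {"deltas": [[[-15, 0, 0, 0], [-30, 0, 0, 0], [-40, 0, -10, 0], [-40, 0, -40, 0], [-40, 0, -60, 0]]]}}

```text
t: 3.9
tcp_pos: [0.4365, 0.0166, 0.0806]
tool_rot: [1.0, -0.026, -0.001, -0.0]
force: [1.2, 0.6, -1.6]
finger_gap: 0.691
gripper_force: 43.8
```

{"api": "drive_tool", "payload": {"deltas": [[[12, 38, 0, -0.1], [24, 76, 0, -0.2], [36, 114, 0, -0.3], [48, 152, 0, -0.4], [60, 190, 0, -0.5]]]}}

```text
t: 4.32
tcp_pos: [0.4883, -0.1784, 0.0803]
tool_rot: [0.974, 0.225, 0.0, 0.0]
force: [1.0, 0.0, -0.6]
finger_gap: 0.688
gripper_force: 43.8
```

{"api": "drive_tool", "payload": {"deltas": [[[-10, 18, 0, -0.1], [-20, 36, 0, -0.2], [-30, 54, 0, -0.3], [-40, 72, 0, -0.4], [-50, 90, 0, -0.5]]]}}

```text
t: 4.73
tcp_pos: [0.4817, -0.2804, 0.08]
tool_rot: [0.888, 0.459, 0.0, 0.0]
force: [0.6, 0.0, -0.7]
finger_gap: 0.695
gripper_force: 43.8
```

{"api": "drive_tool", "payload": {"deltas": [[[0, 0, 0, -0.1], [0, 0, 0, -0.2], [0, 0, 0, -0.3], [0, 0, 0, -0.4], [0, 0, 0, -0.5]]]}}

```text
t: 5.15
tcp_pos: [0.4819, -0.2793, 0.0799]
tool_rot: [0.747, 0.664, 0.0, 0.0]
force: [-0.0, -0.6, -1.8]
finger_gap: 0.693
gripper_force: 43.8
```

{"api": "drive_tool", "payload": {"deltas": [[[0, 0, 0, -0.1], [0, 0, 0, -0.1], [0, 0, 0, -0.1]]]}}

```text
t: 5.4
tcp_pos: [0.482, -0.2793, 0.0798]
tool_rot: [0.716, 0.698, 0.0, 0.0]
force: [-0.5, 0.0, -1.0]
finger_gap: 0.692
gripper_force: 43.8
```

```bash
python3 - <<'E'
from h import *
s=manip.sense(); print(s['tcp_pos'],s['q'],s['tool_rot'])
a=vision.snapshot("wrist")[:,:,::-1]; b=vision.snapshot("scene")[:,:,::-1]
cv2.imwrite("pics/m1.png",np.vstack([cv2.resize(a[:,100:560],(460,400))[:300],cv2.resize(b[150:310,130:375],(460,300))]))
E
```

```text
[ 0.48195105 -0.27925222  0.07980319] [-7.25791377e-01  6.57775100e-01  1.72643731e+00  5.24988896e-05
  7.56841817e-01 -7.01433857e-01] [7.15679112e-01 6.98429192e-01 3.72915131e-05 2.67228977e-04]
```

View pics/m1.png

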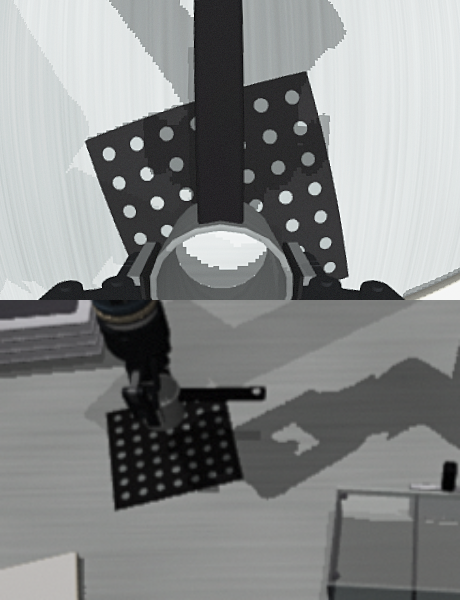

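The scoop is held level over the middle of the mat, with its handle pointing along +y. I'll set it down.

{"api": "drive_tool", "payload": {"deltas": [[[0, 0, 25, 0], [0, 0, 45, 0], [0, 0, 54, 0], [0, 0, 58, 0], [0, 0, 58, 0]]]}}

```text
t: 5.92
tcp_pos: [0.4815, -0.279, 0.0211]
tool_rot: [0.715, 0.699, -0.0, -0.001]
force: [-0.7, 0.1, -1.2]
finger_gap: 0.692
gripper_force: 43.8
```

{"api": "drive_tool", "payload": {"deltas": [[[0, 0, 1, 0], [0, 0, 1, 0]]]}}

```text
t: 6.08
tcp_pos: [0.4823, -0.2797, 0.0208]
tool_rot: [0.715, 0.699, 0.0, 0.001]
force: [-0.7, -0.2, -2.0]
finger_gap: 0.693
gripper_force: 43.8
```

Still about 1 mm above the mat, so I'll go 1 mm lower and release.

{"api": "drive_tool", "payload": {"deltas": [[[0, 0, 1, 0], [0, 0, 1, 0]]]}}

```text
t: 6.25
tcp_pos: [0.4824, -0.2799, 0.0203]
tool_rot: [0.715, 0.699, -0.0, 0.001]
force: [-1.5, 0.3, 3.5]
finger_gap: 0.695
gripper_force: 44.0
```

{"api": "drive_tool", "payload": {"deltas": [[[0, 0, 0, 0], [0, 0, 0, 0], [0, 0, 0, 0], [0, 0, 0, 0], [0, 0, 0, 0]]], "jaw": 85}}

```text
t: 6.67
tcp_pos: [0.4819, -0.2792, 0.0192]
tool_rot: [0.715, 0.699, 0.0, -0.0]
force: [-0.3, 0.1, -0.1]
finger_gap: 0.996
gripper_force: 0.0
```

{"api": "drive_tool", "payload": {"deltas": [[[0, 0, -15, 0], [0, 0, -45, 0], [0, 0, -80, 0], [0, 0, -120, 0], [0, 0, -150, 0]]]}}

```text
t: 7.08
tcp_pos: [0.4822, -0.2795, 0.1718]
tool_rot: [0.715, 0.699, 0.0, 0.001]
force: [0.0, -0.5, -0.2]
finger_gap: 0.995
gripper_force: 0.0
```

```bash
python3 - <<'E'
from h import *
s=manip.sense(); print(s['tcp_pos'],s['q'],s['tool_rot'])
m=vision.camera_model("wrist")
a=vision.snapshot("wrist")[:,:,::-1]; b=vision.snapshot("scene")[:,:,::-1]
import pickle; pickle.dump(m,open("m2.pkl","wb")); cv2.imwrite("pics/w2.png",a)
cv2.imwrite("pics/m2.png",np.vstack([a[:,100:560][:300],cv2.resize(b[150:310,130:375],(460,300))]))
E
```

```text
[ 0.48221743 -0.27954034  0.17176697] [-7.25876951e-01  5.14823243e-01  1.66442097e+00  7.70331852e-05
  9.60628503e-01 -7.03951966e-01] [7.14830940e-01 6.99296780e-01 9.20705915e-05 8.55610427e-04]
```

View pics/m2.png

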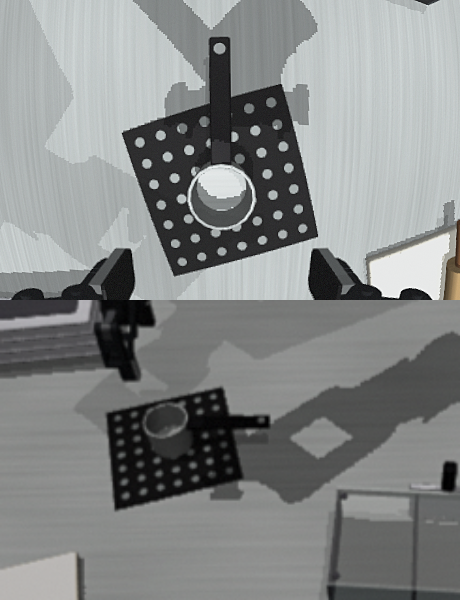

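The scoop stands upright on the mat, released. Next I'll close the fingers and go to the left side of the shutter knob.

{"api": "drive_tool", "payload": {"deltas": [[[38, 12, 0, 0], [76, 24, 0, 0], [114, 36, 0, 0], [152, 48, 0, 0], [190, 60, 0, 0]]], "jaw": 0}}

```text
t: 7.6
tcp_pos: [0.5455, -0.0888, 0.1682]
tool_rot: [0.715, 0.699, -0.0, -0.001]
force: [0.9, 0.5, -0.6]
finger_gap: 0.295
gripper_force: 0.0
```

{"api": "drive_tool", "payload": {"deltas": [[[38, 12, 0, 0], [76, 24, 0, 0], [114, 36, 0, 0], [152, 48, 0, 0], [190, 60, 0, 0]]]}}

```text
t: 8.02
tcp_pos: [0.6096, 0.1, 0.1679]
tool_rot: [0.715, 0.699, -0.001, -0.001]
force: [0.8, 0.5, -0.6]
finger_gap: 0.001
gripper_force: 0.0
```

{"api": "drive_tool", "payload": {"deltas": [[[18, 3, 0, 0.066], [33, 5, 0, 0.066], [33, 5, 0, 0.066], [33, 5, 0, 0.066]]]}}

```text
t: 8.35
tcp_pos: [0.6151, 0.1309, 0.1683]
tool_rot: [0.737, 0.676, -0.001, -0.0]
force: [0.6, -0.5, 0.5]
finger_gap: 0.002
gripper_force: 0.0
```

```bash
python3 - <<'E'
from h import *
s=manip.sense(); print(s['tcp_pos'],s['q'],s['tool_rot'],s['finger_gap'])
m=vision.camera_model("wrist")
a=vision.snapshot("wrist")[:,:,::-1]; b=vision.snapshot("scene")[:,:,::-1]
import pickle; pickle.dump(m,open("m3.pkl","wb")); cv2.imwrite("pics/w3.png",a)
b=cv2.resize(b[170:330,260:500],(600,400),interpolation=cv2.INTER_CUBIC)
cv2.imwrite("pics/m3.png",np.hstack([cv2.resize(a,(0,0),fx=.5,fy=1)[:, 60:260],b]))
E
```

```text
[0.61507274 0.13085447 0.16831429] [ 3.25097635e-02  6.06332056e-01  1.47997530e+00 -8.01025303e-04
  1.05737861e+00  1.18358412e-01] [ 7.36664510e-01  6.76257482e-01 -1.02103468e-03 -4.17793202e-04] 0.0017124090549916053
```

View pics/m3.png

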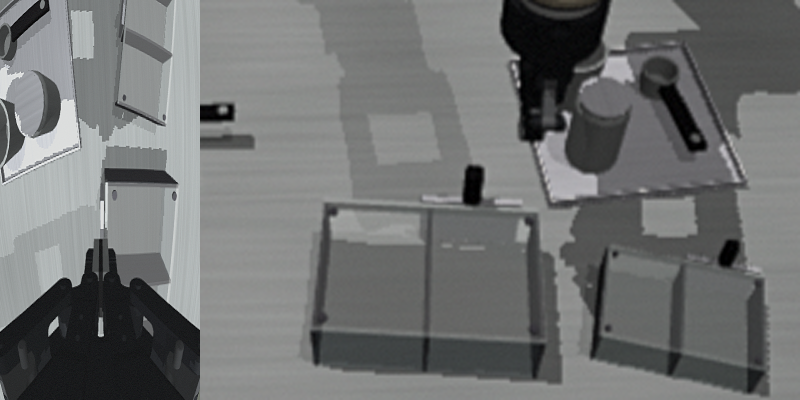

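The closed fingers are on the left of the knob and in line with the shutter. I'll lower them and push.

{"api": "drive_tool", "payload": {"deltas": [[[0, 0, 25, 0], [0, 0, 50, 0], [0, 0, 75, 0], [0, 0, 83, 0], [0, 0, 83, 0]]]}}

```text
t: 8.87
tcp_pos: [0.6139, 0.1291, 0.0839]
tool_rot: [0.738, 0.675, -0.002, -0.002]
force: [-0.0, -1.2, 0.1]
finger_gap: -0.001
gripper_force: 0.0
```

{"api": "drive_tool", "payload": {"deltas": [[[-10, 0, 0, 0], [-20, 0, 0, 0], [-30, 0, 0, 0], [-40, 0, 0, 0], [-50, 0, 0, 0]]]}}

```text
t: 9.28
tcp_pos: [0.6127, 0.0799, 0.0878]
tool_rot: [0.738, 0.675, 0.001, 0.001]
force: [1.1, 2.6, 1.2]
finger_gap: 0.001
gripper_force: 1.1
```

{"api": "drive_tool", "payload": {"deltas": [[[-10, 0, 0, 0], [-20, 0, 0, 0], [-30, 0, 0, 0], [-40, 0, 0, 0], [-45, 0, 0, 0]]]}}

```text
t: 9.7
tcp_pos: [0.6074, 0.0346, 0.0863]
tool_rot: [0.738, 0.675, -0.0, 0.0]
force: [1.5, 2.0, 0.6]
finger_gap: -0.002
gripper_force: 1.0
```

{"api": "drive_tool", "payload": {"deltas": [[[-3, 0, 0, 0], [-6, 0, 0, 0], [-8, 0, 0, 0], [-10, 0, 0, 0], [-10, 0, 0, 0]]]}}

```text
t: 10.12
tcp_pos: [0.6065, 0.026, 0.0861]
tool_rot: [0.737, 0.675, -0.0, -0.0]
force: [-0.2, -0.1, -0.5]
finger_gap: -0.002
gripper_force: 0.1
```

{"api": "drive_tool", "payload": {"deltas": [[[-2, 0, 0, 0], [-4, 0, 0, 0], [-6, 0, 0, 0]]]}}

```text
t: 10.37
tcp_pos: [0.6059, 0.021, 0.0861]
tool_rot: [0.738, 0.675, 0.0, -0.001]
force: [1.9, 10.6, 0.2]
finger_gap: -0.001
gripper_force: 5.1
```

{"api": "drive_tool", "payload": {"deltas": [[[-1, 0, 0, 0], [-2, 0, 0, 0], [-3, 0, 0, 0]]]}}

```text
t: 10.62
tcp_pos: [0.6059, 0.021, 0.0862]
tool_rot: [0.738, 0.674, 0.002, -0.002]
force: [3.2, 15.5, -1.0]
finger_gap: -0.002
gripper_force: 8.0
```

The shutter hit its end stop at TCP y = 0.021, as predicted. I'll back off, rise, and go to the scoop's handle.

{"api": "drive_tool", "payload": {"deltas": [[[10, 0, 0, 0], [25, 0, 0, 0], [25, 0, -30, 0], [25, 0, -60, 0], [25, 0, -80, 0]]]}}

```text
t: 11.03
tcp_pos: [0.6085, 0.0421, 0.1681]
tool_rot: [0.737, 0.676, -0.0, 0.001]
force: [1.2, -0.1, 0.2]
finger_gap: 0.001
gripper_force: 0.0
```

{"api": "drive_tool", "payload": {"deltas": [[[-36, -15, 0, 0], [-72, -30, 0, 0], [-108, -45, 0, 0], [-144, -60, 0, 0], [-180, -75, 0, 0]]], "jaw": 50}}

```text
t: 11.45
tcp_pos: [0.5161, -0.132, 0.1664]
tool_rot: [0.737, 0.676, -0.001, 0.0]
force: [0.5, -0.0, 0.3]
finger_gap: 0.588
gripper_force: 0.0
```

{"api": "drive_tool", "payload": {"deltas": [[[-36, -15, 0, -0.061], [-60, -29, 0, -0.061], [-60, -29, 0, -0.061], [-60, -29, 0, -0.061]]]}}

```text
t: 11.78
tcp_pos: [0.4824, -0.1891, 0.1663]
tool_rot: [0.718, 0.696, -0.0, -0.0]
force: [-0.0, 0.5, 0.4]
finger_gap: 0.586
gripper_force: 0.0
```

```bash
python3 - <<'E'
from h import *
s=manip.sense(); print(s['tcp_pos'],s['tool_rot'],s['finger_gap'],2*np.arctan2(*s['tool_rot'][1::-1]))
m=vision.camera_model("wrist")
a=vision.snapshot("wrist")[:,:,::-1]; cv2.imwrite("pics/w4.png",a)
b=vision.snapshot("scene")[:,:,::-1]
b=cv2.resize(b[170:330,180:430],(400,256))
cv2.imwrite("pics/m4.png",np.vstack([a[:340,120:520],b]))
import pickle; pickle.dump(m,open("m4.pkl","wb"))
E
```

```text
[ 0.48239311 -0.18910983  0.16628921] [ 7.17773870e-01  6.96276133e-01 -3.56544692e-04 -3.02960953e-04] 0.5861583791636897 1.5403927605998555
```

View pics/m4.png

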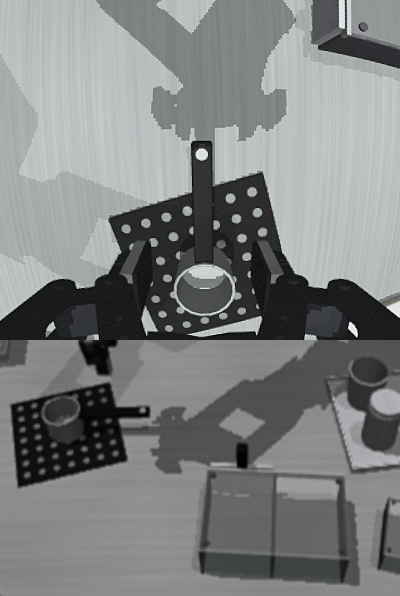

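The shutter is now over the other bay. The scoop stands with its handle aligned under the tool, at x ≈ 203 in the crop. I'll descend and grip the handle.

{"api": "drive_tool", "payload": {"deltas": [[[5, 0, 40, 0], [5, 0, 80, 0], [5, 0, 115, 0], [5, 0, 135, 0], [5, 0, 139, 0]]]}}

```text
t: 12.3
tcp_pos: [0.482, -0.1799, 0.0238]
tool_rot: [0.716, 0.698, -0.001, -0.004]
force: [-0.4, 0.7, 0.2]
finger_gap: 0.584
gripper_force: 0.0
```

{"api": "drive_tool", "payload": {"deltas": [[[0, 0, 0, 0], [0, 0, 0, 0], [0, 0, 0, 0], [0, 0, 0, 0], [0, 0, 0, 0]]], "jaw": 5, "force": 90}}

```text
t: 12.72
tcp_pos: [0.4846, -0.1831, 0.0288]
tool_rot: [0.716, 0.698, 0.0, 0.002]
force: [0.5, 1.1, 0.6]
finger_gap: 0.19
gripper_force: 87.8
```

{"api": "drive_tool", "payload": {"deltas": [[[0, 0, 0, 0], [0, 0, -4, 0], [0, 0, -10, 0], [0, 0, -20, 0], [0, 0, -25, 0]]]}}

```text
t: 13.13
tcp_pos: [0.4838, -0.183, 0.0536]
tool_rot: [0.717, 0.697, 0.0, 0.0]
force: [0.7, -0.0, -1.2]
finger_gap: 0.189
gripper_force: 87.8
```

{"api": "drive_tool", "payload": {"deltas": [[[20, -7, 0, -0.1], [40, -14, 0, -0.2], [60, -20, 0, -0.3], [80, -27, 0, -0.4], [100, -33, 0, -0.5]]]}}

```text
t: 13.55
tcp_pos: [0.4529, -0.0812, 0.053]
tool_rot: [0.52, 0.854, 0.0, 0.0]
force: [0.5, -0.1, -1.3]
finger_gap: 0.19
gripper_force: 87.9
```

{"api": "drive_tool", "payload": {"deltas": [[[18, 9, 0, -0.1], [36, 18, 0, -0.2], [53, 27, 0, -0.3], [71, 36, 0, -0.4], [89, 45, 0, -0.5]]]}}

```text
t: 13.97
tcp_pos: [0.453, 0.0186, 0.0529]
tool_rot: [0.292, 0.956, 0.0, 0.0]
force: [0.9, 0.5, -1.9]
finger_gap: 0.189
gripper_force: 87.9
```

{"api": "drive_tool", "payload": {"deltas": [[[11, 15, 0, -0.1], [21, 31, 0, -0.2], [32, 46, 0, -0.3], [42, 62, 0, -0.4], [53, 77, 0, -0.5]]]}}

```text
t: 14.38
tcp_pos: [0.4527, 0.1122, 0.0529]
tool_rot: [0.046, 0.999, -0.0, 0.001]
force: [0.4, 0.4, -1.4]
finger_gap: 0.183
gripper_force: 87.9
```

{"api": "drive_tool", "payload": {"deltas": [[[0, 0, 0, 0], [0, 0, 0, 0]]]}}

```text
t: 14.55
tcp_pos: [0.4523, 0.1119, 0.0528]
tool_rot: [0.048, 0.999, -0.0, 0.0]
force: [-0.2, -0.8, -0.8]
finger_gap: 0.193
gripper_force: 88.0
```

```bash
python3 - <<'E'
from h import *
s=manip.sense(); print(s['tcp_pos'],s['q'],s['finger_gap'],2*np.arctan2(*s['tool_rot'][1::-1]))
a=vision.snapshot("wrist")[:,:,::-1]; cv2.imwrite("pics/w5.png",a)
b=vision.snapshot("scene")[:,:,::-1]; c=vision.snapshot("top")[:,:,::-1]; cv2.imwrite("pics/t5.png",c)
b=cv2.resize(b[170:330,260:500],(390,260)); c=cv2.resize(c[90:250,180:420],(390,260))
cv2.imwrite("pics/m5.png",np.hstack([cv2.resize(a[:,120:520],(400,400)),np.vstack([b,c])[:400] if 0 else cv2.resize(np.vstack([b,c]),(300,400))]))
E
```

```text
[0.45231947 0.11193074 0.05280143] [ 2.16854606e-03  6.42347980e-01  1.96786518e+00 -3.35555957e-04
  5.30749314e-01 -1.47137938e+00] 0.19322055812937874 3.044633590031094
```

View pics/m5.png

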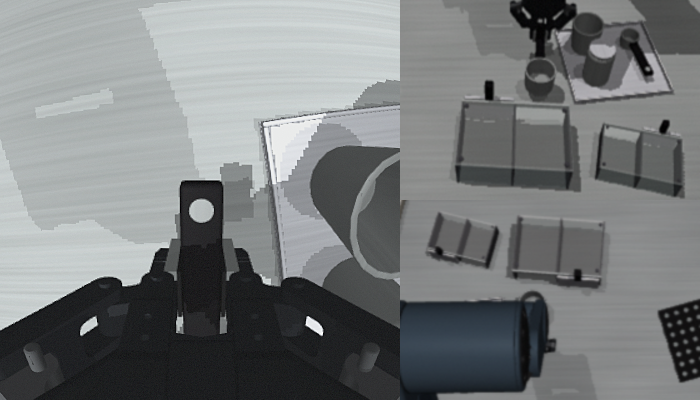

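The scoop is held level, with the cup in front of the uncovered bay. In the scene crop the cup is at (540,70) and the bay is centred at x ≈ 545. I'll lower it and slide it in.

{"api": "drive_tool", "payload": {"deltas": [[[0, 0, 10, 0], [0, 0, 20, 0], [0, 0, 25, 0], [0, 0, 26, 0], [0, 0, 26, 0]]]}}

```text
t: 15.12
tcp_pos: [0.4519, 0.1109, 0.0257]
tool_rot: [0.049, 0.999, -0.0, -0.001]
force: [-0.4, 0.1, -0.7]
finger_gap: 0.19
gripper_force: 88.0
```

```bash
python3 - <<'E'
from h import *
s=manip.sense(); print(s['tcp_pos'],s['force'])
print("cup from scene",onplane("scene",[[372,222.5]],[.08]))
P=np.array([[.548,.1026,.08],[.6196,.0971,.07]]);print(proj("scene",P))
E
```

```text
[0.45189844 0.11088168 0.0257039 ] [-0.38900994  0.09431346 -0.68012507]
cup from scene [[0.54253883 0.1018937  0.08      ]]
[[372.53005654 224.32089007]
 [372.98850006 252.17041145]]
```

{"api": "drive_tool", "payload": {"deltas": [[[-10, 0, 0, 0], [-20, 0, 0, 0], [-30, 0, 0, 0], [-40, 0, 0, 0], [-45, 0, 0, 0]]]}}

```text
t: 15.53
tcp_pos: [0.5005, 0.1066, 0.0268]
tool_rot: [0.049, 0.999, 0.0, 0.002]
force: [0.8, 0.1, -1.0]
finger_gap: 0.189
gripper_force: 88.0
```

{"api": "drive_tool", "payload": {"deltas": [[[-8, 0, 0, 0], [-16, 0, 0, 0], [-24, 0, 0, 0], [-32, 0, 0, 0], [-40, 0, 0, 0]]]}}

```text
t: 15.95
tcp_pos: [0.5376, 0.1029, 0.0263]
tool_rot: [0.049, 0.999, -0.0, -0.0]
force: [0.4, 0.8, -0.6]
finger_gap: 0.189
gripper_force: 88.0
```

{"api": "drive_tool", "payload": {"deltas": [[[-8, 0, 0, 0], [-16, 0, 0, 0], [-24, 0, 0, 0], [-32, 0, 0, 0], [-34, 0, 0, 0]]]}}

```text
t: 16.37
tcp_pos: [0.573, 0.0994, 0.0265]
tool_rot: [0.049, 0.999, 0.0, 0.001]
force: [0.0, 0.1, 0.2]
finger_gap: 0.189
gripper_force: 88.0
```

{"api": "drive_tool", "payload": {"deltas": [[[0, 0, 1, 0], [0, 0, 1.5, 0], [0, 0, 2, 0]]]}}

```text
t: 16.62
tcp_pos: [0.5701, 0.0997, 0.0242]
tool_rot: [0.049, 0.999, -0.0, -0.0]
force: [0.1, 0.2, 0.9]
finger_gap: 0.185
gripper_force: 88.1
```

```bash
python3 - <<'E'
from h import *
s=manip.sense(); print(s['tcp_pos'],s['force'],2*np.arctan2(*s['tool_rot'][1::-1]))
a=vision.snapshot("wrist")[:,:,::-1]; b=vision.snapshot("scene")[:,:,::-1]
cv2.imwrite("pics/s6.png",b)
b=cv2.resize(b[180:330,285:425],(373,400),interpolation=cv2.INTER_CUBIC)
cv2.imwrite("pics/m6.png",np.hstack([a[:,120:520],b]))
E
```

```text
[0.57008365 0.09974486 0.0241663 ] [0.0695089  0.22798064 0.88696578] 3.043855356419334
```

View pics/m6.png

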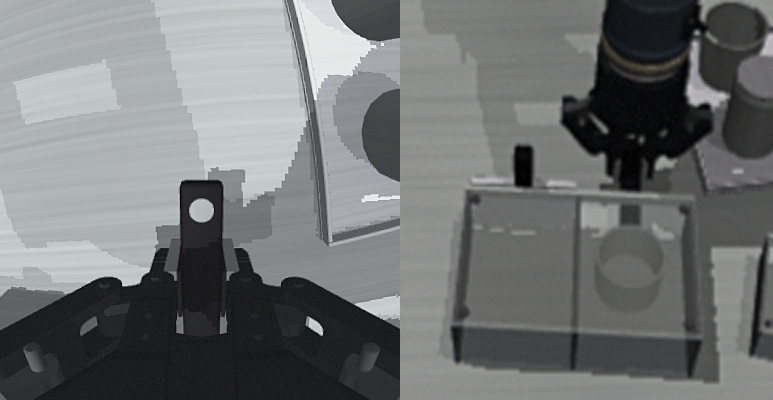

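The cup is standing inside the bay, well behind the mouth, with its rim near (630,250) and the roof's front edge at y ≈ 193. I'll lower it the last millimetre and release.

{"api": "drive_tool", "payload": {"deltas": [[[0, 0, 1, 0], [0, 0, 1, 0]]]}}

```text
t: 16.88
tcp_pos: [0.5701, 0.0998, 0.0235]
tool_rot: [0.049, 0.999, -0.0, -0.0]
force: [-1.8, 0.1, 3.9]
finger_gap: 0.191
gripper_force: 88.5
```

{"api": "drive_tool", "payload": {"deltas": [[[0, 0, 0, 0], [0, 0, 0, 0], [0, 0, 0, 0], [0, 0, 0, 0], [0, 0, 0, 0]]], "jaw": 40}}

```text
t: 17.3
tcp_pos: [0.5709, 0.0997, 0.0233]
tool_rot: [0.049, 0.999, 0.0, 0.0]
force: [0.3, -0.8, 0.2]
finger_gap: 0.467
gripper_force: 0.0
```

{"api": "drive_tool", "payload": {"deltas": [[[0, 0, -10, 0], [0, 0, -30, 0], [0, 0, -60, 0], [0, 0, -95, 0], [0, 0, -130, 0]]]}}

```text
t: 17.72
tcp_pos: [0.5701, 0.0997, 0.1548]
tool_rot: [0.049, 0.999, -0.0, -0.001]
force: [1.0, -0.2, 0.3]
finger_gap: 0.467
gripper_force: 0.0
```

{"api": "drive_tool", "payload": {"deltas": [[[20, 0, -30, 0], [40, 0, -50, 0], [40, 0, -50, 0], [40, 0, -50, 0]]]}}

```text
t: 18.05
tcp_pos: [0.531, 0.1038, 0.2052]
tool_rot: [0.049, 0.999, 0.0, 0.002]
force: [0.2, 0.0, -0.2]
finger_gap: 0.468
gripper_force: 0.0
```

```bash
python3 - <<'E'
from h import *
s=manip.sense(); print(s['tcp_pos'],s['force'])
a=vision.snapshot("wrist")[:,:,::-1]; b=vision.snapshot("scene")[:,:,::-1]
cv2.imwrite("pics/s7.png",b)
b=cv2.resize(b[180:330,285:425],(373,400),interpolation=cv2.INTER_CUBIC)
cv2.imwrite("pics/m7.png",np.hstack([a[:,120:520],b]))
E
```

```text
[0.53102475 0.10376914 0.20516583] [ 0.20432845  0.024773   -0.22162181]
```

View pics/m7.png

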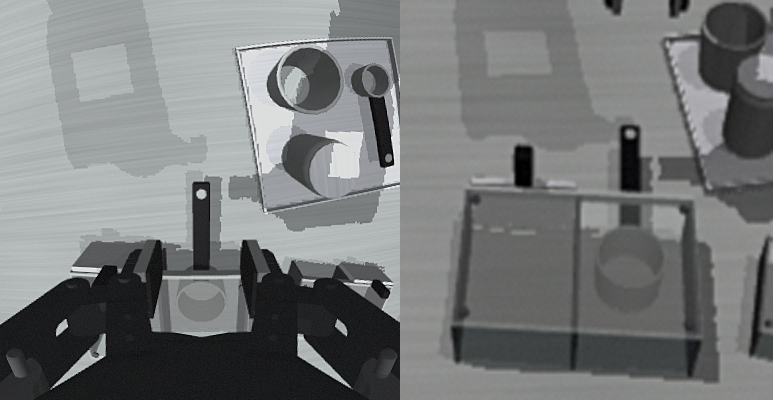

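The scoop stands upright in the bay with its handle out in front, the shutter is over the other bay, and the tray looks undisturbed. Handing in.

```bash
python3 -c "
from station import manip
print(manip.sign_off())"
```

```text
the job is handed in; nothing more can be done
None
```

I stood the scoop on the mat and let go, slid the shutter to its end stop, and put the scoop cup-first in the uncovered bay with its handle out in front; the tray was not touched, and the job is handed in (the hand-in returned no verdict).

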